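# Film the sensor module on the coasting scan turntable

### The job

Push the orange-capped post, in either direction, so that the scan turntable turns at an easy pace of about one turn in four seconds (never faster than one in 2.5 s), then let go and, while it coasts untouched and still faster than one turn in 15 s, keep the gripper centred over the green sensor module, within 2 cm sideways and with the fingertips 1 to 5 cm above it, for five seconds without a break so that the hand camera can film it. Then move away and let the turntable come to rest with the printed head still standing in its middle. Never touch the module, and leave the cup, tape and bottle alone.

Things in the scene. Friction and masses are not known exactly. Their poses are not given: they have to be found in the camera images.
- turntable: scan turntable. Its grey foot is fixed to the desk; origin on the turning axis at the underside of the foot (desk level), z up. On it runs the black round platter, radius 140 mm, from 35 to 50 mm above the desk, free to turn about the vertical axis.
- platter (a joint): angle of the platter about the vertical axis, rad, growing counter-clockwise seen from above, unlimited, not wrapped; at 0 the post lies towards the foot's +x. Nominal: moment of inertia 0.0124 kg m2 with all it carries (may differ by some 30 %), bearing drag 0.0006 N m s/rad plus 0.0008 N m dry friction: left alone at 1.4 rad/s it slows down to rest in some 13 to 19 s.
- post (a point): push post fixed upright on the platter, 110 mm from the turning axis: steel stem 16 mm in diameter with an orange cap 24 mm in diameter from 39 to 65 mm above this point. This point lies at its foot on the platter's top face (50 mm above the desk), so the cap's top is 115 mm above the desk.
- module (a point): green sensor module fixed on the platter, 46 x 46 mm and 22 mm high, with a white chip standing 3 mm higher. This point is the centre of its underside on the platter (50 mm above the desk), z up, 105 mm from the turning axis; seen from above it lies 1.94 rad counter-clockwise of the post. Its green top is 72 mm, the chip 75 mm above the desk.
- bust: white printed head, 70 mm tall, 52 mm across its round foot, about 90 g, standing loose near the middle of the platter and turning with it. Origin at the centre of its underside, z up.
- cup: red plastic cup, 72 mm across, 60 mm high, loose on the desk; leave alone. Origin under its centre.
- tape: roll of yellow tape lying flat, 72 mm across, 22 mm high, loose on the desk; leave alone. Origin under its centre.
- bottle: amber bottle, 60 mm across, 160 mm high, loose on the desk; leave alone. Origin under its centre.
Things that resemble listed ones, but are neither listed nor needed, are in the scene too. What is meant by the bust is not brown or yellow, and is the smaller of those in its own colour.

How it is judged (in metres and radians):
On the way, in this order (a step that is already met when the one before it is completed fails the run):
1. the robot pushes the post and the platter turns ((contact force between any of the fingers, the arm and post_stem above 0.03 N or contact force between any of the fingers, the arm and post_cap above 0.03 N) and (velocity of joint platter above 0.2 rad/s or velocity of joint platter below -0.2 rad/s)).
2. for 5 s without a break: the platter coasts faster than 0.4 rad/s, untouched, with the TCP within 22 mm (level) of the module's centre and 25 to 78 mm above its green top ((velocity of joint platter above 0.4 rad/s or velocity of joint platter below -0.4 rad/s) and horizontal distance between the grasp point and module below 0.022 m and z of the grasp point in the frame of module between 0.047 and 0.1 m and contact force between each of the arm, the fingers and turntable below 0.02 N), for 4.9 s.
At the end, for the whole second after the job is handed in: The platter is at rest (below 0.03 rad/s), the printed head stands upright on it (tilt below 0.1 rad) within 60 mm of the turning axis, and the cup, tape and bottle are within 20 mm of where they began (velocity of joint platter between -0.03 and 0.03 rad/s and angle between bust's own z axis and vertical below 0.1 rad and horizontal distance between bust and turntable below 0.06 m and height (world z) of bust above 0.045 m and linear speed of bust below 0.02 m/s and distance of each of cup, tape, bottle from where it was at the start of the episode below 0.02 m); the robot touches nothing.
It fails at once if the platter turns faster than 2.6 rad/s (velocity of joint platter above 2.6 rad/s or velocity of joint platter below -2.6 rad/s).
It fails at once if the robot touches the sensor module with more than 0.5 N (contact force between any of the fingers, the arm and module_case above 0.5 N).
It fails at once if the printed head tips (angle between bust's own z axis and vertical above 0.4 rad).
It fails at once if the cup, tape or bottle is disturbed (distance of any of cup, tape, bottle from where it was at the start of the episode above 0.03 m).
It also fails if it takes over 72 s, if anything falls off the work surface, if the arm or the gripper's body presses on something with over 40 N, if the wrist force passes 120 N, or if a joint passes its speed limit or range.

### The arm

A 6-joint arm with a two-finger parallel gripper is mounted at the origin on the work surface. World frame = base frame: x ahead of the robot, y to its left, z up, the work surface at z = 0. Lengths are in mm, angles in rad, forces in N, time in s.
With the tool pointing down it reaches from about 275 to 975 mm from the base axis. Payload 8.4 kg.
Tool frame: the origin (TCP) lies between the finger pads, 19 mm behind the fingertips; this is the grasp point; z points along the fingers, y is the line along which they close (so a half turn about z gives the same grasp; the last joint's range is limited). The gripper opens to 92 mm and grips with 3 to 60 N. Pads are 20 mm wide; open, the fingers measure 128 mm over their backs; the gripper's body (75 mm by 189 mm) begins 69 mm behind the grasp point.
Start: joints at [-1.221, 0.353, 1.633, -0, 1.155, -0.002], TCP at [215.366, -586.724, 233.283] pointing down, gripper open.
Joint ranges: [-2.63, 2.63], [-0.92, 2.1], [0.06, 2.66], [-1.3, 4.44], [0, 2.69], [-3.02, 3.02]. Speed limits (rad/s): [2.22, 2.22, 2.79, 3.14, 3.14, 3.14].

### API

Orientations are given as a rotation vector (axis times angle).
In Python, from station import bot, cams, workorder, finder gives the robot as it stands.
- The arm moves only by the tool jog_arm, never from a script. Its argument "commands" is a list of rows, each a list of 5 numbers: the finger opening in cm, from 0 to 9.19, then the shift along the tool's x, y, z in cm, then the turn about the tool's z in rad. A call has 1 to 8 rows; each row shifts and turns the commanded pose from where the row before left it, along the tool's axes as they then stand; what a row does not reach is not made up. A row lasts 1/12 s, in which the tool goes at most 41.7 mm and 7.16 degrees, less where a joint would pass 70% of its speed; a pose out of reach is approached as far as the arm can. A call is refused whole if a number of a shift passes 4.17 or a number of a turn 0.125, either way. A call with a gripper value outside its range is refused whole. The fingers move at their own pace and stop on an object; "squeeze" is the grip in N (left out, the last holds). Time passes only in rows, so rows that do not move let the fingers close. It gives the time, the measured TCP pose, the force, the opening and the grip force at its end, in the units of the state.
- bot.sense(): the state, without advancing time (a new reading comes with each control period).
- cams.snapshot(name): name is "scene" or "top" or "wrist"; returns a dict with "image" (400x640x3 uint8, red, green, blue), "fx", "fy", "cx", "cy" (pixels), "origin" and "rotation" of the camera in the world. Camera axes: x right, y up, looking along -z (the intrinsics and any distortion apply to the point x, -y, -z); pixel columns grow to the right and rows downward; lengths in mm; the calibration is good to about 2 mm. A picture is of the moment at which its call begins. There is no depth.
- workorder.sign_off(): hands the job in; it is judged then, once.
Trained networks look in a picture, given as the dict that the camera call returned (one of the last four; its "shot" number tells which), for a name from the list of things; names that differ only in an ending like _2 or _b are one class to them, and where a whole thing is asked for, a point or a joint stands for the part that bears it (a point fixed in the world has none). Each returns a list of dicts, best first, with "score" (0 to 1); they miss things now and then, are a little off and sometimes report something else, mostly with a low value. They report only what shows in the picture. A call takes as long as a camera call. They do not tell look-alikes from the thing itself.
- finder.recognise(picture, thing): "bbox" ([left, top, width, height] as shares, 0 to 1, of the picture: columns of its width, rows of its height, round what is visible of it).
- finder.outline_of(picture, thing): "region" (400x640 bool, what is visible of it) and "bbox" ([left, top, width, height] as shares, 0 to 1, of the picture: columns of its width, rows of its height, round what is visible of it).
The state is a dict: "t": time; "joint_positions": joint angles; "dq": joint speeds; "tau": joint torques, N m; "tcp_pos": TCP position; "orientation": TCP orientation; "wrist_force": force on the tool from outside, world axes, zero at the start; "ft_torque": the same for the moment, N m; "gripper_width": finger opening in mm; "grasp_force": force on a finger pad.
Only numpy, scipy, OpenCV 4.12 (cv2) and the standard library are available. Lean on these libraries where they do the work, as an engineer would, in place of code of your own. Each camera call takes 0.05 s, during which the arm holds its last target. There are 200 camera calls.

## Working session

There is one attempt and no reset: what is moved stays moved. The work goes in short steps, Python scripts to look and compute and a tool call to move; the robot and the scene stay as the last step left them, time stands still between calls to the robot, and variables do not carry over. Pictures are saved under pics/ and viewed, at most 10 in all, crops included, and the job is handed in when it is done.

Besides the shell and the picture viewer there is one more tool, called after ">>>" by a JSON object that holds its "method" and its "body". jog_arm: Moves the arm, as the interface text tells. Its arguments: {"type":"object","properties":{"commands":{"type":"array","items":{"type":"array","items":{"type":"number"}}},"squeeze":{"type":"number"}},"required":["commands"]}

```bash
ls; mkdir -p pics; python3 - <<'E'
from station import bot,cams,finder
import cv2,numpy as np
s=bot.sense();print(s)
a=[]
for n in("scene","top"):
    p=cams.snapshot(n);print(n,p["fx"],p["fy"],p["cx"],p["cy"],p["origin"],p["rotation"],[k for k in p])
    cv2.imwrite(f"pics/{n}0.png",p["image"][:,:,::-1])
    for th in("turntable","post","module","bust","cup","tape","bottle"):
        print(th,[(round(d["score"],2),np.round(np.array(d["bbox"])*[640,400,640,400]).astype(int).tolist()) for d in finder.recognise(p,th)][:4])
E
```

```text
pics
{'t': 0.0, 'joint_positions': array([-1.22144070e+00,  3.53617971e-01,  1.63408043e+00,  8.07712119e-06,
        1.15522867e+00, -2.42668382e-03]), 'dq': array([ 0.00029386,  0.00087419,  0.00145956, -0.00044734,  0.00024995,
        0.00093542]), 'tau': array([ 8.99748793e-04, -5.93837464e+01, -3.34214401e+01,  6.98223151e-02,
        2.31083779e-02, -1.23139121e-04]), 'tcp_pos': array([ 215.19007929, -586.30767169,  232.60551315]), 'orientation': array([-3.09182650e+00, -5.49498237e-01,  3.50201719e-04]), 'wrist_force': array([ 0.47343968, -0.09852879,  0.10827112]), 'ft_torque': array([ 0.0069285 ,  0.03494011, -0.00050481]), 'grasp_force': 0.0, 'gripper_width': 91.79722647654772}
scene 407.6878185776311 407.6878185776311 323.7576120892415 199.62359727575017 [1308.98450672 -199.99402199 1100.31733221] [0.55457845 0.37989828 1.13938812] ['image', 'fx', 'fy', 'cx', 'cy', 'origin', 'rotation', 'shot']
turntable [(0.78, [302, 150, 85, 69])]
post [(0.81, [301, 151, 86, 73])]
module [(0.83, [302, 150, 87, 72])]
bust [(0.97, [356, 248, 21, 26]), (0.82, [253, 226, 24, 29]), (0.76, [420, 179, 12, 18]), (0.61, [340, 173, 13, 22])]
cup [(0.92, [397, 153, 23, 26])]
tape [(0.53, [317, 248, 25, 26])]
bottle [(0.86, [236, 177, 21, 40])]
top 488.2395497969931 488.2395497969931 319.9055247144827 195.9311051565322 [ 396.08289546   74.05481121 1608.80523472] [ 0.119105   -0.13915001 -1.58911096] ['image', 'fx', 'fy', 'cx', 'cy', 'origin', 'rotation', 'shot']
turntable [(0.61, [239, 184, 85, 89])]
post [(0.67, [240, 186, 86, 86])]
module [(0.63, [238, 180, 90, 92])]
bust [(0.83, [283, 129, 28, 26]), (0.6, [197, 192, 21, 15]), (0.6, [364, 185, 20, 20]), (0.46, [271, 215, 17, 18])]
cup [(0.95, [194, 219, 24, 20])]
tape [(0.68, [315, 150, 23, 22])]
bottle [(0.8, [368, 229, 24, 23]), (0.45, [238, 183, 91, 86])]
```

```bash
python3 - <<'E'
import cv2,numpy as np
t=cv2.imread("pics/top0.png");s=cv2.imread("pics/scene0.png")
a=cv2.resize(t[110:290,170:410],(800,600),interpolation=cv2.INTER_CUBIC);cv2.imwrite("pics/topc.png",a)
a=cv2.resize(s[130:290,220:440],(800,582),interpolation=cv2.INTER_CUBIC);cv2.imwrite("pics/scc.png",a)
E
```

```text
(no output)
```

View pics/topc.png

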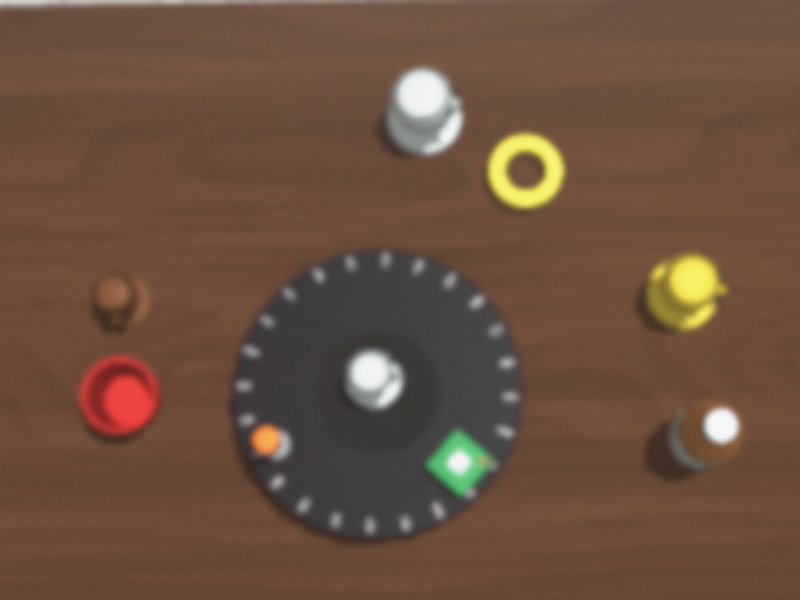

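View pics/scc.png

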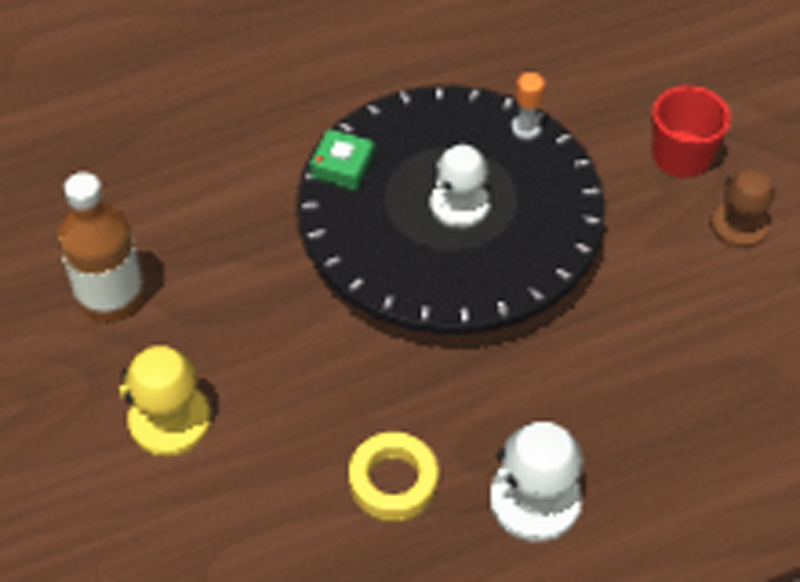

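```bash
cat > h.py <<'E'
import cv2,numpy as np
from scipy.spatial.transform import Rotation as R
from station import bot,cams,finder
def world(p,uv,z):
    uv=np.atleast_2d(uv).astype(float)
    d=np.c_[(uv[:,0]-p["cx"])/p["fx"],-(uv[:,1]-p["cy"])/p["fy"],-np.ones(len(uv))]
    d=R.from_rotvec(p["rotation"]).apply(d); o=np.array(p["origin"])
    return (o+d*((z-o[2])/d[:,2])[:,None])[:,:2]
def blob(p,lo,hi,roi=None,mn=8):
    h=cv2.cvtColor(p["image"],cv2.COLOR_RGB2HSV)
    m=cv2.inRange(h,lo,hi)
    n,l,st,c=cv2.connectedComponentsWithStats(m)
    return [(int(st[i,4]),c[i]) for i in range(1,n) if st[i,4]>=mn]
ORANGE=((8,170,170),(18,255,255)); GREEN=((55,100,80),(85,255,255))
E
python3 - <<'E'
from h import *
p=cams.snapshot("top")
h=cv2.cvtColor(p["image"],cv2.COLOR_RGB2HSV)
print("scene check")
for nm,c,z in(("or",ORANGE,115),("gr",GREEN,72)):
    for cam in("top","scene"):
        q=cams.snapshot(cam)
        for a,uv in blob(q,*c): print(nm,cam,a,uv.round(1),world(q,uv,z).round(1))
m=cv2.inRange(p["image"],(0,0,0),(75,75,75)); m[:,:180]=0
n,l,st,c=cv2.connectedComponentsWithStats(m)
i=1+np.argmax(st[1:,4]);cn=max(cv2.findContours((l==i).astype(np.uint8),0,1)[0],key=cv2.contourArea)
hull=cv2.convexHull(cn)[:,0];w=world(p,hull,50)
A=np.c_[2*w,np.ones(len(w))];x=np.linalg.lstsq(A,(w**2).sum(1),rcond=None)[0]
print("platter",st[i],x[:2],np.sqrt(x[2]+x[0]**2+x[1]**2))
for th,uv in(("bust",(283-1,224)),("cup",(206,229)),("bottle",(380,241)),("tape",(326.5,161))):print(th,world(p,uv,{"bust":60}.get(th,30)))
E
```

```text
scene check
or top 27 [248.1 241.2] [[507.7 274.3]]
or scene 43 [365.3 153.1] [[511.6 266.4]]
gr top 161 [306.4 248.4] [[484.3  97.6]]
gr top 63 [614.6 320.3] [[ 242.4 -847.4]]
gr scene 166 [313.5 173.5] [[493.8  89.8]]
gr scene 378 [  9.6 210.3] [[ 272.5 -832.2]]
platter [ 239  186   87   87 4589] [551.77219225 174.95959156] 138.7031238779401
bust [[564.12376202 174.03112795]]
cup [[556.54021725 421.61803438]]
bottle [[ 505.24231056 -139.94935694]]
tape [[774.00183838  26.28732551]]
```

>>> {"method": "jog_arm", "body": {"commands": [[0, 0, 0, 0, 0.1175], [0, 0, 0, 0, 0.1175], [0, 0, 0, 0, 0.1167], [0, 1, -3.5, 0, 0], [0, 1, -3.5, 0, 0], [0, 1, -3.5, 0, 0], [0, 1, -3.5, 0, 0], [0, 1, -3.5, 0, 0]]}}

```text
t: 1.72
tcp_pos: [265.4, -410.1, 233.2]
orientation: [3.142, -0.001, 0.0]
wrist_force: [1.2, -0.4, 0.7]
gripper_width: 40.8
grasp_force: 0.0
```

>>> {"method": "jog_arm", "body": {"commands": [[0, 1, -3.5, 0, 0], [0, 1, -3.5, 0, 0], [0, 1, -3.5, 0, 0], [0, 1, -3.5, 0, 0], [0, 1, -3.5, 0, 0], [0, 1, -3.5, 0, 0], [0, 1, -3.5, 0, 0], [0, 1, -3.5, 0, 0]]}}

```text
t: 2.38
tcp_pos: [345.5, -130.1, 233.6]
orientation: [3.141, -0.001, 0.002]
wrist_force: [0.6, 0.4, -0.1]
gripper_width: 0.6
grasp_force: 0.0
```

>>> {"method": "jog_arm", "body": {"commands": [[0, 1, -3.5, 0, 0], [0, 1, -3.5, 0, 0], [0, 1, -3.5, 0, 0], [0, 1, -3.5, 0, 0], [0, 1, -3.5, 0, 0], [0, 1, -3.5, 0, 0], [0, 1, -3.5, 0, 0], [0, 0, 0, 0, 0]]}}

```text
t: 3.05
tcp_pos: [417.1, 118.3, 233.8]
orientation: [-3.139, -0.005, -0.004]
wrist_force: [-0.7, -0.4, 0.6]
gripper_width: 0.1
grasp_force: 0.0
```

>>> {"method": "jog_arm", "body": {"commands": [[0, 1.1, -3.8, 0, 0], [0, 1.1, -3.8, 0, 0], [0, 1.1, -3.8, 0, 0], [0, 1.1, -3.8, 0, 0], [0, 0, 0, 4, 0], [0, 0, 0, 4, 0], [0, 0, 0, 4, 0], [0, 0, 0, 0, 0]]}}

```text
t: 3.72
tcp_pos: [455.0, 262.7, 106.9]
orientation: [3.136, 0.001, -0.015]
wrist_force: [-1.1, -1.9, -1.2]
gripper_width: 0.5
grasp_force: 0.0
```

```bash
python3 - <<'E'
from h import *
p=cams.snapshot("scene"); s=bot.sense();print(s["t"],s["tcp_pos"])
for a,uv in blob(p,*ORANGE): print(a,uv,world(p,uv,112))
c=p["image"][120:240,260:440,::-1];cv2.imwrite("pics/pre.png",cv2.resize(c,(780,520),interpolation=cv2.INTER_CUBIC))
E
```

```text
3.7667 [456.69478082 263.56823395 110.36574043]
43 [365.34883721 153.20930233] [[509.72839053 267.52130304]]
```

View pics/pre.png

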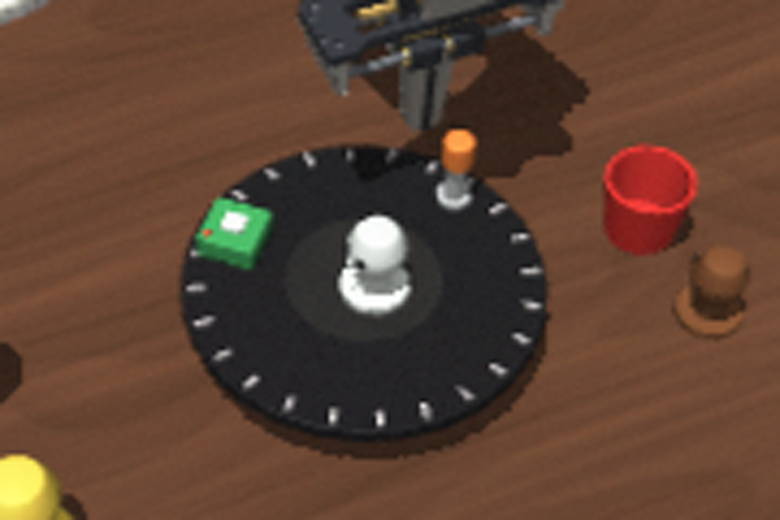

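>>> {"method": "jog_arm", "body": {"commands": [[0, 0.6, -0.22, 0, 0], [0, 0.6, -0.22, 0, 0], [0, 0.6, -0.22, 0, 0], [0, 0.6, -0.22, 0, 0], [0, 0.64, -0.28, 0, 0], [0, 0.75, -0.27, 0, 0], [0, 0.87, -0.24, 0, 0], [0, 0.98, -0.18, 0, 0]]}}

```text
t: 4.43
tcp_pos: [516.6, 284.2, 113.5]
orientation: [-3.141, -0.0, -0.0]
wrist_force: [-0.3, -0.7, 0.2]
gripper_width: 0.5
grasp_force: 0.1
```

>>> {"method": "jog_arm", "body": {"commands": [[0, 1.1, -0.1, 0, 0], [0, 1.2, 0.02, 0, 0], [0, 1.29, 0.17, 0, 0], [0, 1.36, 0.35, 0, 0], [0, 1.3, 0.52, 0, 0], [0, 0, 0, 0, 0], [0, -0.3, 0, -1.7, 0], [0, 0, 0, -1.7, 0]]}}

```text
t: 5.1
tcp_pos: [574.1, 273.1, 146.2]
orientation: [3.14, -0.001, -0.005]
wrist_force: [0.5, -0.3, -0.3]
gripper_width: 0.4
grasp_force: 0.0
```

```bash
cat > m.py <<'E'
from h import *
import json,os,sys
C=np.array([554.5,175.]);OFF=1.94
def ang(cam,verbose=0):
    t=bot.sense()["t"];p=cams.snapshot(cam);o=[]
    for nm,c,z,off,r0 in(("o",ORANGE,112 if cam=="scene" else 115,0,110),("g",GREEN,68 if cam=="scene" else 72,OFF,105)):
        for a,uv in blob(p,*c):
            w=world(p,uv,z)[0]-C;r=np.hypot(*w)
            if abs(r-r0)<22: o.append((nm,a,round(r,1),float(np.arctan2(w[1],w[0])-off)))
    return t,o,p
E
python3 - <<'E'
from m import *
for c in("top","scene","top"):
    t,o,p=ang(c);print(t,c,[(x[0],x[1],x[2],round(np.degrees(x[3])%360,1)) for x in o])
    cv2.imwrite(f"pics/r_{c}.png",p["image"][:,:,::-1])
s=bot.sense();print(s["t"],s["tcp_pos"])
E
```

```text
5.1 top []
5.15 scene [('o', 46, np.float64(109.2), np.float64(34.9)), ('g', 154, np.float64(93.1), np.float64(39.4))]
5.2 top [('o', 9, np.float64(113.5), np.float64(34.1))]
5.25 [575.87634195 274.28647843 148.28705795]
```

>>> {"method": "jog_arm", "body": {"commands": [[0, 1.2, 0.5, 0, 0], [0, 1.2, 0.6, 0, 0], [0, 1.2, 0.7, 0, 0], [0, 1.2, 0.8, 0, 0]]}}

```text
t: 5.58
tcp_pos: [624.5, 247.2, 146.5]
orientation: [3.141, 0.0, -0.001]
wrist_force: [0.2, 0.5, 0.5]
gripper_width: 0.7
grasp_force: 0.0
```

```bash
cat > pl.py <<'E'
from m import *
# arg: log of (t,psi) appended; fit coasting; print rows for next 8
L=json.load(open("log.json")) if os.path.exists("log.json") else [[5.15,np.radians(36.0)]]
for cam in sys.argv[2:] or ["scene"]:
    t,o,p=ang(cam);print(round(t,3),cam,[(x[0],x[1],x[2],round(np.degrees(x[3])%360,1)) for x in o])
    o=[x for x in o if x[1]>=(20 if x[0]=="o" else 110)]
    if o:
        a=np.mean(np.unwrap([x[3] for x in o],period=2*np.pi)); L.append([t,a])
json.dump(L,open("log.json","w"))
L=np.array(L)
from scipy.integrate import solve_ivp
from scipy.optimize import least_squares
t0=L[0,0]
def traj(q,tt):  # q: phi0,w0>0 (clockwise speed), drag scale
    f=lambda t,y:[-y[1],-q[2]*(0.0645*np.sign(y[1])+0.0484*y[1])]
    return solve_ivp(f,(0,max(tt)+1e-6),[q[0],q[1]],t_eval=tt,max_step=.1).y
def res(q):
    e=traj(q,L[:,0]-t0)[0]-L[:,1]
    return np.r_[np.angle(np.exp(1j*e))/.04,(q[1]-1.45)/.2,(q[2]-1)/.25]
q=least_squares(res,[L[0,1],1.45,1.],diff_step=1e-4).x
s=bot.sense();now=s["t"];tt=now-t0+np.arange(9)/12
Y=traj(q,tt)
print("q",q.round(3),"res deg",np.degrees(res(q)[:-2]*.04).round(1)[-5:],"w now",Y[1,0].round(3))
M=C+105*np.c_[np.cos(Y[0]+OFF),np.sin(Y[0]+OFF)]
cur=s["tcp_pos"];print("t",now,"tcp",cur.round(1),"module now",M[0].round(1),"err",np.hypot(*(M[0]-cur[:2])).round(1))
print("module ang",np.degrees(Y[0]+OFF).round(0)%360)
lead=float(sys.argv[1])  # number of rows used to close the gap
k=np.arange(9); e=(cur[:2]-M[0])*np.clip(1-k/lead,0,1)[:,None]
D=np.diff(M+e,axis=0)/10
print("rows x,y:",[[round(a,2),round(-b,2)] for a,b in D])
print("M",M.round(0).tolist())
E
python3 pl.py 3 scene
```

```text
5.583 scene [('o', 46, np.float64(113.3), np.float64(357.2)), ('g', 49, np.float64(84.9), np.float64(348.4))]
q [0.619 1.549 0.995] res deg [-0.5  0.5] w now 1.482
t 5.6333 tcp [626.7 245.8 146.7] module now [527.9 276.6] err 103.5
module ang [105.  98.  91.  84.  77.  70.  63.  56.  50.]
rows x,y: [[np.float64(-2.03), np.float64(-1.28)], [np.float64(-2.01), np.float64(-1.12)], [np.float64(-2.02), np.float64(-0.96)], [np.float64(1.24), np.float64(0.21)], [np.float64(1.2), np.float64(0.36)], [np.float64(1.14), np.float64(0.49)], [np.float64(1.07), np.float64(0.62)], [np.float64(0.98), np.float64(0.73)]]
M [[528.0, 277.0], [541.0, 279.0], [553.0, 280.0], [566.0, 279.0], [579.0, 277.0], [591.0, 274.0], [602.0, 269.0], [613.0, 262.0], [622.0, 255.0]]
```

>>> {"method": "jog_arm", "body": {"commands": [[0, 0, 0, 0.4, 0], [0, 0, 0, 0.4, 0], [0, 0, 0, 0.4, 0], [0, 0, 0, 0, 0]]}}

```text
t: 5.97
tcp_pos: [622.0, 248.1, 133.9]
orientation: [3.141, 0.001, -0.003]
wrist_force: [-0.6, -0.3, -0.4]
gripper_width: 0.1
grasp_force: 0.0
```

```bash
python3 pl.py 4 scene
```

```text
5.967 scene [('o', 52, np.float64(116.1), np.float64(325.8)), ('g', 76, np.float64(92.0), np.float64(319.5))]
q [0.619 1.546 0.996] res deg [-0.5  0.6 -0. ] w now 1.428
t 6.0167 tcp [622.3 248.3 134.4] module now [585.6 275.3] err 45.5
module ang [73. 66. 59. 53. 46. 39. 33. 26. 20.]
rows x,y: [[np.float64(0.25), np.float64(-0.24)], [np.float64(0.18), np.float64(-0.11)], [np.float64(0.1), np.float64(0.01)], [np.float64(0.0), np.float64(0.12)], [np.float64(0.82), np.float64(0.89)], [np.float64(0.7), np.float64(0.97)], [np.float64(0.59), np.float64(1.03)], [np.float64(0.46), np.float64(1.08)]]
M [[586.0, 275.0], [597.0, 271.0], [608.0, 265.0], [618.0, 258.0], [628.0, 250.0], [636.0, 242.0], [643.0, 232.0], [649.0, 222.0], [653.0, 211.0]]
```

>>> {"method": "jog_arm", "body": {"commands": [[0, 0.2, -0.2, 0, 0], [0, 0.2, -0.1, 0, 0], [0, 0.1, 0, 0, 0], [0, 0.1, 0.15, 0, 0], [0, 0.8, 0.85, 0, 0], [0, 0.7, 0.97, 0, 0], [0, 0.59, 1.03, 0, 0], [0, 0.46, 1.08, 0, 0]]}}

```text
t: 6.68
tcp_pos: [655.7, 208.9, 135.3]
orientation: [3.141, -0.001, 0.001]
wrist_force: [1.0, 0.3, 0.7]
gripper_width: 0.2
grasp_force: 0.0
```

```bash
python3 pl.py 2 scene
```

```text
6.683 scene [('o', 45, np.float64(115.9), np.float64(270.9)), ('g', 165, np.float64(109.3), np.float64(264.3))]
q [0.623 1.558 0.982] res deg [-0.3  0.5 -0.4  0.2] w now 1.348
t 6.7333 tcp [656.3 206.9 135.2] module now [655.9 202.4] err 4.6
module ang [ 15.   9.   2. 356. 350. 344. 337. 331. 325.]
rows x,y: [[np.float64(0.22), np.float64(1.38)], [np.float64(0.09), np.float64(1.39)], [np.float64(-0.02), np.float64(1.16)], [np.float64(-0.14), np.float64(1.14)], [np.float64(-0.26), np.float64(1.11)], [np.float64(-0.38), np.float64(1.06)], [np.float64(-0.48), np.float64(1.01)], [np.float64(-0.58), np.float64(0.94)]]
M [[656.0, 202.0], [658.0, 191.0], [659.0, 179.0], [659.0, 168.0], [658.0, 156.0], [655.0, 145.0], [651.0, 135.0], [647.0, 125.0], [641.0, 115.0]]
```

>>> {"method": "jog_arm", "body": {"commands": [[0, 0.22, 1.38, 0, 0], [0, 0.09, 1.38, 0, 0], [0, -0.02, 1.16, 0, 0], [0, -0.14, 1.14, 0, 0], [0, -0.26, 1.11, 0, 0], [0, -0.38, 1.06, 0, 0], [0, -0.48, 1.01, 0, 0], [0, -0.58, 0.94, 0, 0]]}}

```text
t: 7.4
tcp_pos: [638.6, 117.6, 135.3]
orientation: [3.142, 0.0, -0.0]
wrist_force: [-0.2, 0.9, -0.2]
gripper_width: 0.6
grasp_force: 0.0
```

```bash
python3 pl.py 2 scene
```

```text
7.4 scene [('o', 42, np.float64(110.5), np.float64(217.3)), ('g', 186, np.float64(114.8), np.float64(213.0))]
q [0.62  1.554 1.005] res deg [-0.5  0.5 -0.3  0.6 -0.3] w now 1.248
t 7.45 tcp [637.3 116.2 135.2] module now [637.7 110.9] err 5.3
module ang [322. 316. 311. 305. 299. 293. 288. 282. 276.]
rows x,y: [[np.float64(-0.69), np.float64(1.09)], [np.float64(-0.77), np.float64(1.01)], [np.float64(-0.85), np.float64(0.65)], [np.float64(-0.9), np.float64(0.56)], [np.float64(-0.94), np.float64(0.46)], [np.float64(-0.98), np.float64(0.36)], [np.float64(-1.0), np.float64(0.26)], [np.float64(-1.01), np.float64(0.16)]]
M [[638.0, 111.0], [631.0, 103.0], [623.0, 95.0], [614.0, 89.0], [605.0, 83.0], [596.0, 78.0], [586.0, 75.0], [576.0, 72.0], [566.0, 71.0]]
```

>>> {"method": "jog_arm", "body": {"commands": [[0, -0.69, 1.09, 0, 0], [0, -0.77, 1.01, 0, 0], [0, -0.85, 0.65, 0, 0], [0, -0.9, 0.56, 0, 0], [0, -0.94, 0.46, 0, 0], [0, -0.98, 0.36, 0, 0], [0, -1.0, 0.26, 0, 0], [0, -1.01, 0.16, 0, 0]]}}

```text
t: 8.12
tcp_pos: [566.7, 72.9, 135.3]
orientation: [-3.142, -0.0, 0.0]
wrist_force: [0.3, -0.4, -0.9]
gripper_width: 0.5
grasp_force: 0.0
```

```bash
python3 - <<'E'
from m import *
s=bot.sense();p=cams.snapshot("wrist");cv2.imwrite("pics/w1.png",p["image"][:,:,::-1])
print(s["t"],s["tcp_pos"])
for a,uv in blob(p,*GREEN,mn=200): w=world(p,uv,72)[0];print(a,uv,w,np.hypot(*(w-C)),np.degrees(np.arctan2(*(w-C)[::-1])))
E
python3 pl.py 2 scene
```

```text
8.1167 [566.69509075  72.89178462 135.32759943]
1959 [332.97600817 213.539561  ] [571.178146    67.44787676] 108.83758435277441 -81.1853305497619
8.167 scene [('g', 153, np.float64(111.4), np.float64(163.2))]
q [0.619 1.556 1.046] res deg [ 0.4 -0.4  0.8  0.2 -0.4] w now 1.141
t 8.2167 tcp [565.9  73.  135.2] module now [555.7  70. ] err 10.6
module ang [271. 265. 260. 255. 249. 244. 239. 234. 229.]
rows x,y: [[np.float64(-1.5), np.float64(0.11)], [np.float64(-1.48), np.float64(0.02)], [np.float64(-0.95), np.float64(-0.22)], [np.float64(-0.92), np.float64(-0.3)], [np.float64(-0.88), np.float64(-0.38)], [np.float64(-0.83), np.float64(-0.45)], [np.float64(-0.78), np.float64(-0.52)], [np.float64(-0.73), np.float64(-0.58)]]
M [[556.0, 70.0], [546.0, 70.0], [536.0, 72.0], [527.0, 74.0], [517.0, 77.0], [509.0, 81.0], [500.0, 85.0], [492.0, 90.0], [485.0, 96.0]]
```

View pics/w1.png

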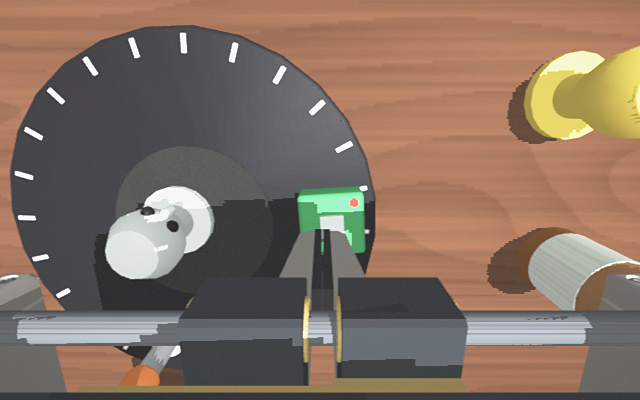

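>>> {"method": "jog_arm", "body": {"commands": [[0, -1.5, 0.13, 0, 0], [0, -1.48, 0.04, 0, 0], [0, -0.95, -0.22, 0, 0], [0, -0.92, -0.3, 0, 0], [0, -0.88, -0.38, 0, 0], [0, -0.83, -0.45, 0, 0], [0, -0.78, -0.52, 0, 0], [0, -0.73, -0.58, 0, 0]]}}

```text
t: 8.88
tcp_pos: [486.5, 96.5, 135.4]
orientation: [-3.142, -0.0, -0.0]
wrist_force: [-0.0, -0.1, 0.5]
gripper_width: 0.4
grasp_force: 0.0
```

```bash
python3 pl.py 2 scene
```

```text
8.883 scene [('o', 40, np.float64(102.9), np.float64(110.0)), ('g', 137, np.float64(103.8), np.float64(117.4))]
q [0.617 1.542 0.939] res deg [-0.1  0.9 -0.2 -1.8  1.2] w now 1.088
t 8.9333 tcp [485.2  97.2 135.2] module now [477.6 103.5] err 9.9
module ang [223. 218. 213. 208. 202. 197. 193. 188. 183.]
rows x,y: [[np.float64(-0.99), np.float64(-1.04)], [np.float64(-0.92), np.float64(-1.08)], [np.float64(-0.47), np.float64(-0.81)], [np.float64(-0.39), np.float64(-0.84)], [np.float64(-0.31), np.float64(-0.86)], [np.float64(-0.24), np.float64(-0.88)], [np.float64(-0.16), np.float64(-0.89)], [np.float64(-0.08), np.float64(-0.89)]]
M [[478.0, 104.0], [471.0, 111.0], [466.0, 118.0], [461.0, 126.0], [457.0, 135.0], [454.0, 143.0], [452.0, 152.0], [450.0, 161.0], [450.0, 170.0]]
```

```bash
sed -i 's/112 if/106 if/; s/68 if/61 if/' m.py; python3 - <<'E'
import numpy as np,json
d=[(5.15,"o",109.2,34.9),(5.15,"g",93.1,39.4),(5.583,"o",113.3,357.2),(5.967,"o",116.1,325.8),(6.683,"o",115.9,270.9),(6.683,"g",109.3,264.3),(7.4,"o",110.5,217.3),(7.4,"g",114.8,213),(8.167,"g",111.4,163.2),(8.883,"o",102.9,110),(8.883,"g",103.8,117.4)]
L={}
for t,k,r,a in d:
    off=0 if k=="o" else 1.94;a=np.radians(a)+off
    w=r*np.array([np.cos(a),np.sin(a)])+(np.array([-4.4,2.2]) if k=="o" else np.array([-5.1,2.5]))
    b=np.arctan2(w[1],w[0])-off;print(t,k,np.hypot(*w).round(1),np.degrees(b).round(1)%360);L.setdefault(t,[]).append(b)
json.dump([[t,float(np.unwrap(v).mean())] for t,v in L.items()],open("log.json","w"))
E
sed 's/for cam in sys.argv\[2:\].*/for cam in []:/' pl.py>pl0.py; python3 pl0.py 2
```

```text
5.15 o 106.9 37.2
5.15 g 98.8 39.6
5.583 o 108.8 358.2
5.967 o 111.2 325.5
6.683 o 113.7 268.7
6.683 g 105.1 266.4
7.4 o 112.8 215.1
7.4 g 109.2 212.5
8.167 g 108.6 160.6
8.883 o 106.5 111.8
8.883 g 105.4 114.4
q [0.651 1.581 1.027] res deg [ 0.6  0.4 -0.1 -0.7  0.4] w now 1.082
t 8.9333 tcp [485.2  97.2 135.2] module now [475.9 105.4] err 12.4
module ang [222. 216. 211. 206. 201. 196. 191. 187. 182.]
rows x,y: [[np.float64(-1.06), np.float64(-1.14)], [np.float64(-0.98), np.float64(-1.19)], [np.float64(-0.44), np.float64(-0.81)], [np.float64(-0.37), np.float64(-0.84)], [np.float64(-0.29), np.float64(-0.86)], [np.float64(-0.21), np.float64(-0.87)], [np.float64(-0.14), np.float64(-0.88)], [np.float64(-0.06), np.float64(-0.88)]]
M [[476.0, 105.0], [470.0, 113.0], [465.0, 120.0], [460.0, 129.0], [457.0, 137.0], [454.0, 146.0], [452.0, 154.0], [450.0, 163.0], [450.0, 172.0]]
```

>>> {"method": "jog_arm", "body": {"commands": [[0, -1.1, -1.2, 0, 0], [0, -1.0, -1.25, 0, 0], [0, -0.44, -0.85, 0, 0], [0, -0.37, -0.85, 0, 0], [0, -0.29, -0.87, 0, 0], [0, -0.21, -0.88, 0, 0], [0, -0.13, -0.88, 0, 0], [0, -0.05, -0.88, 0, 0]]}}

```text
t: 9.6
tcp_pos: [451.3, 173.4, 135.3]
orientation: [-3.142, -0.0, -0.0]
wrist_force: [-0.8, -0.1, -0.3]
gripper_width: 0.5
grasp_force: 0.0
```

```bash
python3 pl.py 2 scene
```

```text
9.6 scene [('o', 41, np.float64(107.5), np.float64(64.3)), ('g', 146, np.float64(101.1), np.float64(67.0))]
q [0.645 1.559 0.911] res deg [ 0.9  0.1 -1.4 -1.4  1.6] w now 1.039
t 9.65 tcp [451.5 174.5 135.4] module now [449.8 183.4] err 9.1
module ang [175. 170. 166. 161. 156. 151. 146. 142. 137.]
rows x,y: [[np.float64(0.03), np.float64(-1.35)], [np.float64(0.1), np.float64(-1.32)], [np.float64(0.26), np.float64(-0.85)], [np.float64(0.33), np.float64(-0.82)], [np.float64(0.39), np.float64(-0.78)], [np.float64(0.45), np.float64(-0.74)], [np.float64(0.51), np.float64(-0.7)], [np.float64(0.56), np.float64(-0.65)]]
M [[450.0, 183.0], [451.0, 192.0], [453.0, 201.0], [455.0, 210.0], [459.0, 218.0], [463.0, 226.0], [467.0, 233.0], [472.0, 240.0], [478.0, 247.0]]
```

>>> {"method": "jog_arm", "body": {"commands": [[0, 0.03, -1.35, 0, 0], [0, 0.1, -1.3, 0, 0], [0, 0.26, -0.85, 0, 0], [0, 0.33, -0.82, 0, 0], [0, 0.39, -0.78, 0, 0], [0, 0.45, -0.74, 0, 0], [0, 0.51, -0.7, 0, 0], [0, 0.56, -0.65, 0, 0]]}}

```text
t: 10.32
tcp_pos: [478.1, 245.1, 135.2]
orientation: [3.142, 0.0, -0.0]
wrist_force: [0.6, 0.2, -0.1]
gripper_width: 0.4
grasp_force: 0.0
```

```bash
python3 pl.py 2 scene
```

```text
10.317 scene [('o', 47, np.float64(109.1), np.float64(20.1)), ('g', 145, np.float64(98.1), np.float64(23.2))]
q [0.639 1.541 0.833] res deg [ 0.5 -1.4 -2.1  0.   1.5] w now 0.996
t 10.3667 tcp [479.4 246.1 135.5] module now [485.  253.7] err 9.4
module ang [131. 127. 122. 117. 113. 108. 104.  99.  95.]
rows x,y: [[np.float64(0.95), np.float64(-0.93)], [np.float64(0.99), np.float64(-0.87)], [np.float64(0.74), np.float64(-0.42)], [np.float64(0.77), np.float64(-0.36)], [np.float64(0.79), np.float64(-0.29)], [np.float64(0.8), np.float64(-0.23)], [np.float64(0.81), np.float64(-0.16)], [np.float64(0.81), np.float64(-0.1)]]
M [[485.0, 254.0], [492.0, 259.0], [499.0, 264.0], [506.0, 268.0], [514.0, 272.0], [522.0, 275.0], [530.0, 277.0], [538.0, 279.0], [546.0, 280.0]]
```

>>> {"method": "jog_arm", "body": {"commands": [[0, 1.0, -0.95, 0, 0], [0, 1.0, -0.87, 0, 0], [0, 0.75, -0.4, 0, 0], [0, 0.78, -0.34, 0, 0], [0, 0.8, -0.27, 0, 0], [0, 0.8, -0.22, 0, 0], [0, 0.81, -0.14, 0, 0], [0, 0.81, -0.08, 0, 0]]}}

```text
t: 11.03
tcp_pos: [545.8, 277.1, 135.3]
orientation: [3.142, 0.0, -0.0]
wrist_force: [-0.1, 0.5, 0.2]
gripper_width: 0.1
grasp_force: 0.0
```

```bash
python3 pl.py 2 scene
```

```text
11.033 scene [('o', 49, np.float64(110.9), np.float64(340.6)), ('g', 156, np.float64(100.7), np.float64(340.7))]
q [0.634 1.53  0.793] res deg [-1.2 -2.2 -0.5  0.4  1.1] w now 0.947
t 11.0833 tcp [547.3 277.3 135.4] module now [554.2 280. ] err 7.4
module ang [90. 86. 81. 77. 72. 68. 64. 59. 55.]
rows x,y: [[np.float64(1.17), np.float64(-0.11)], [np.float64(1.16), np.float64(-0.04)], [np.float64(0.8), np.float64(0.16)], [np.float64(0.78), np.float64(0.21)], [np.float64(0.75), np.float64(0.27)], [np.float64(0.72), np.float64(0.33)], [np.float64(0.69), np.float64(0.38)], [np.float64(0.66), np.float64(0.42)]]
M [[554.0, 280.0], [562.0, 280.0], [571.0, 279.0], [579.0, 277.0], [586.0, 275.0], [594.0, 272.0], [601.0, 269.0], [608.0, 265.0], [615.0, 261.0]]
```

>>> {"method": "jog_arm", "body": {"commands": [[0, 1.17, -0.05, 0, 0], [0, 1.16, -0.02, 0, 0], [0, 0.8, 0.16, 0, 0], [0, 0.78, 0.21, 0, 0], [0, 0.75, 0.27, 0, 0], [0, 0.72, 0.33, 0, 0], [0, 0.69, 0.38, 0, 0], [0, 0.66, 0.42, 0, 0]]}}

```text
t: 11.75
tcp_pos: [612.9, 259.6, 135.3]
orientation: [3.142, 0.0, -0.0]
wrist_force: [0.1, 0.5, -0.4]
gripper_width: 0.5
grasp_force: 0.0
```

```bash
python3 pl.py 2 scene
```

```text
11.75 scene [('o', 50, np.float64(113.0), np.float64(303.7)), ('g', 167, np.float64(101.4), np.float64(301.7))]
q [0.632 1.526 0.779] res deg [-2.2 -0.6  0.2  0.6  0.5] w now 0.892
t 11.8 tcp [614.  258.9 135.3] module now [619.4 257.5] err 5.6
module ang [52. 48. 43. 39. 35. 31. 27. 23. 19.]
rows x,y: [[np.float64(0.86), np.float64(0.57)], [np.float64(0.82), np.float64(0.61)], [np.float64(0.5), np.float64(0.57)], [np.float64(0.46), np.float64(0.61)], [np.float64(0.41), np.float64(0.63)], [np.float64(0.36), np.float64(0.65)], [np.float64(0.31), np.float64(0.67)], [np.float64(0.26), np.float64(0.69)]]
M [[619.0, 258.0], [625.0, 253.0], [631.0, 247.0], [636.0, 241.0], [640.0, 235.0], [645.0, 229.0], [648.0, 222.0], [651.0, 216.0], [654.0, 209.0]]
```

Speed is still ample, so I keep filming a little longer for margin.

>>> {"method": "jog_arm", "body": {"commands": [[0, 0.86, 0.57, 0, 0], [0, 0.82, 0.61, 0, 0], [0, 0.5, 0.57, 0, 0], [0, 0.46, 0.61, 0, 0], [0, 0.41, 0.63, 0, 0], [0, 0.36, 0.65, 0, 0], [0, 0.31, 0.67, 0, 0], [0, 0.26, 0.69, 0, 0]]}}

```text
t: 12.47
tcp_pos: [652.3, 209.4, 135.3]
orientation: [3.142, 0.0, -0.0]
wrist_force: [0.7, 0.3, -0.3]
gripper_width: 0.6
grasp_force: 0.0
```

```bash
python3 pl.py 2 scene
```

```text
12.467 scene [('o', 43, np.float64(113.5), np.float64(270.1)), ('g', 169, np.float64(105.9), np.float64(267.7))]
q [0.634 1.53  0.79 ] res deg [-0.6  0.3  0.9  1.  -0.6] w now 0.827
t 12.5167 tcp [652.7 208.2 135.3] module now [654.9 205.9] err 3.2
module ang [ 17.  13.   9.   5.   2. 358. 354. 350. 347.]
rows x,y: [[np.float64(0.3), np.float64(0.81)], [np.float64(0.25), np.float64(0.82)], [np.float64(0.09), np.float64(0.7)], [np.float64(0.04), np.float64(0.7)], [np.float64(-0.0), np.float64(0.7)], [np.float64(-0.05), np.float64(0.69)], [np.float64(-0.09), np.float64(0.68)], [np.float64(-0.14), np.float64(0.67)]]
M [[655.0, 206.0], [657.0, 199.0], [658.0, 192.0], [659.0, 185.0], [659.0, 178.0], [659.0, 171.0], [659.0, 164.0], [658.0, 157.0], [657.0, 151.0]]
```

>>> {"method": "jog_arm", "body": {"commands": [[0, 0.3, 0.81, 0, 0], [0, 0.25, 0.82, 0, 0], [0, 0.09, 0.7, 0, 0], [0, 0.04, 0.7, 0, 0], [0, 0, 0.7, 0, 0], [0, -0.05, 0.69, 0, 0], [0, -0.09, 0.68, 0, 0], [0, -0.14, 0.67, 0, 0]]}}

```text
t: 13.18
tcp_pos: [656.0, 151.7, 135.3]
orientation: [3.142, 0.0, 0.0]
wrist_force: [-0.4, 0.4, -1.2]
gripper_width: 0.4
grasp_force: 0.0
```

```bash
python3 pl.py 2 scene
```

```text
13.183 scene [('o', 42, np.float64(114.1), np.float64(239.5)), ('g', 179, np.float64(108.5), np.float64(236.6))]
q [0.639 1.537 0.808] res deg [ 0.4  1.2  1.6  0.4 -1.3] w now 0.759
t 13.2333 tcp [655.6 150.6 135.2] module now [656.3 149.1] err 1.7
module ang [346. 342. 339. 335. 331. 328. 325. 321. 318.]
rows x,y: [[np.float64(-0.15), np.float64(0.71)], [np.float64(-0.19), np.float64(0.69)], [np.float64(-0.26), np.float64(0.6)], [np.float64(-0.29), np.float64(0.57)], [np.float64(-0.32), np.float64(0.55)], [np.float64(-0.35), np.float64(0.53)], [np.float64(-0.38), np.float64(0.5)], [np.float64(-0.4), np.float64(0.47)]]
M [[656.0, 149.0], [654.0, 143.0], [652.0, 137.0], [650.0, 131.0], [647.0, 125.0], [644.0, 119.0], [640.0, 114.0], [636.0, 109.0], [632.0, 104.0]]
```

>>> {"method": "jog_arm", "body": {"commands": [[0, -0.15, 0.7, 0, 0], [0, -0.19, 0.68, 0, 0], [0, -0.26, 0.6, 0, 0], [0, -0.29, 0.57, 0, 0], [0, -0.32, 0.55, 0, 0], [0, -0.35, 0.53, 0, 0], [0, -0.38, 0.5, 0, 0], [0, -0.4, 0.47, 0, 0]]}}

```text
t: 13.9
tcp_pos: [632.3, 105.9, 135.3]
orientation: [-3.142, -0.0, -0.0]
wrist_force: [0.4, -0.8, 0.2]
gripper_width: 0.3
grasp_force: 0.0
```

```bash
python3 pl.py 2 scene
```

```text
13.9 scene [('o', 43, np.float64(113.1), np.float64(211.1)), ('g', 181, np.float64(110.5), np.float64(207.7))]
q [0.643 1.543 0.824] res deg [ 1.4  2.   1.  -0.3 -1.4] w now 0.692
t 13.95 tcp [631.5 105.2 135.2] module now [631.4 103.5] err 1.7
module ang [317. 314. 311. 307. 304. 301. 298. 295. 292.]
rows x,y: [[np.float64(-0.43), np.float64(0.51)], [np.float64(-0.45), np.float64(0.48)], [np.float64(-0.46), np.float64(0.37)], [np.float64(-0.47), np.float64(0.34)], [np.float64(-0.49), np.float64(0.31)], [np.float64(-0.5), np.float64(0.28)], [np.float64(-0.51), np.float64(0.25)], [np.float64(-0.52), np.float64(0.22)]]
M [[631.0, 104.0], [627.0, 99.0], [623.0, 95.0], [618.0, 92.0], [613.0, 88.0], [609.0, 85.0], [604.0, 82.0], [598.0, 80.0], [593.0, 77.0]]
```

>>> {"method": "jog_arm", "body": {"commands": [[0, -0.4, 0.4, -2, 0], [0, 0, 0, -3, 0], [0, 0, 0, -3, 0], [0, 0, 0, -3, 0], [0, -1, 3, 0, 0], [0, -1, 3.5, 0, 0], [0, -1, 3.5, 0, 0], [0, -1, 3.5, 0, 0]]}}

```text
t: 14.62
tcp_pos: [588.0, -33.6, 245.6]
orientation: [3.142, 0.002, 0.001]
wrist_force: [0.3, -0.6, -0.2]
gripper_width: 0.6
grasp_force: 0.0
```

>>> {"method": "jog_arm", "body": {"commands": [[0, -1, 3.5, 0, 0], [0, -1, 3.5, 0, 0], [0, -1, 3.5, 0, 0], [0, 0, 0, 0, 0], [0, 0, 0, 0, 0], [0, 0, 0, 0, 0], [0, 0, 0, 0, 0], [0, 0, 0, 0, 0]]}}

```text
t: 15.28
tcp_pos: [559.1, -136.3, 245.2]
orientation: [-3.141, -0.003, -0.0]
wrist_force: [0.3, -0.2, 0.0]
gripper_width: 0.3
grasp_force: 0.0
```

```bash
python3 - <<'E'
from m import *
for i in range(130): 
    p=cams.snapshot("scene")
    if i%25==0 or i>126:
        t,o,p=ang("scene");print(round(t,2),[(x[0],round(np.degrees(x[3])%360,1)) for x in o])
E
```

```text
15.33 [('o', np.float64(159.6)), ('g', np.float64(158.5))]
16.63 [('o', np.float64(120.1)), ('g', np.float64(120.7))]
17.93 [('o', np.float64(87.0)), ('g', np.float64(89.1))]
19.23 [('o', np.float64(61.4)), ('g', np.float64(63.6))]
20.53 [('o', np.float64(41.8)), ('g', np.float64(44.4))]
21.83 [('o', np.float64(28.4)), ('g', np.float64(31.3))]
21.98 [('o', np.float64(27.8)), ('g', np.float64(30.3))]
22.08 [('o', np.float64(27.2)), ('g', np.float64(29.4))]
22.18 [('o', np.float64(25.9)), ('g', np.float64(29.2))]
```

>>> {"method": "jog_arm", "body": {"commands": [[0, 0, 0, 0, 0], [0, 0, 0, 0, 0], [0, 0, 0, 0, 0], [0, 0, 0, 0, 0], [0, 0, 0, 0, 0], [0, 0, 0, 0, 0], [0, 0, 0, 0, 0], [0, 0, 0, 0, 0]]}}

```text
t: 22.9
tcp_pos: [558.7, -137.6, 245.3]
orientation: [3.142, 0.0, 0.0]
wrist_force: [0.2, -0.2, 0.9]
gripper_width: 0.3
grasp_force: 0.0
```

>>> {"method": "jog_arm", "body": {"commands": [[0, 0, 0, 0, 0], [0, 0, 0, 0, 0], [0, 0, 0, 0, 0], [0, 0, 0, 0, 0], [0, 0, 0, 0, 0], [0, 0, 0, 0, 0], [0, 0, 0, 0, 0], [0, 0, 0, 0, 0]]}}

```text
t: 23.57
tcp_pos: [558.7, -137.6, 245.3]
orientation: [-3.142, -0.0, 0.0]
wrist_force: [0.2, 0.7, 0.5]
gripper_width: 0.4
grasp_force: 0.0
```

>>> {"method": "jog_arm", "body": {"commands": [[0, 0, 0, 0, 0], [0, 0, 0, 0, 0], [0, 0, 0, 0, 0], [0, 0, 0, 0, 0], [0, 0, 0, 0, 0], [0, 0, 0, 0, 0], [0, 0, 0, 0, 0], [0, 0, 0, 0, 0]]}}

```text
t: 24.23
tcp_pos: [558.7, -137.6, 245.3]
orientation: [-3.142, -0.0, 0.0]
wrist_force: [-0.5, -0.4, 0.9]
gripper_width: 0.6
grasp_force: 0.0
```

>>> {"method": "jog_arm", "body": {"commands": [[0, 0, 0, 0, 0], [0, 0, 0, 0, 0], [0, 0, 0, 0, 0], [0, 0, 0, 0, 0], [0, 0, 0, 0, 0], [0, 0, 0, 0, 0], [0, 0, 0, 0, 0], [0, 0, 0, 0, 0]]}}

```text
t: 24.9
tcp_pos: [558.7, -137.6, 245.3]
orientation: [-3.142, -0.0, 0.0]
wrist_force: [0.2, 0.1, -0.3]
gripper_width: 0.1
grasp_force: 0.0
```

>>> {"method": "jog_arm", "body": {"commands": [[0, 0, 0, 0, 0], [0, 0, 0, 0, 0], [0, 0, 0, 0, 0], [0, 0, 0, 0, 0], [0, 0, 0, 0, 0], [0, 0, 0, 0, 0], [0, 0, 0, 0, 0], [0, 0, 0, 0, 0]]}}

```text
t: 25.57
tcp_pos: [558.7, -137.6, 245.3]
orientation: [-3.142, -0.0, 0.0]
wrist_force: [0.5, 0.0, 0.4]
gripper_width: 0.6
grasp_force: 0.0
```

>>> {"method": "jog_arm", "body": {"commands": [[0, 0, 0, 0, 0], [0, 0, 0, 0, 0], [0, 0, 0, 0, 0], [0, 0, 0, 0, 0], [0, 0, 0, 0, 0], [0, 0, 0, 0, 0], [0, 0, 0, 0, 0], [0, 0, 0, 0, 0]]}}

```text
t: 26.23
tcp_pos: [558.7, -137.6, 245.3]
orientation: [-3.142, -0.0, 0.0]
wrist_force: [0.3, -0.0, 0.1]
gripper_width: 0.5
grasp_force: 0.0
```

```bash
python3 - <<'E'
from m import *
for i in range(20):
    t,o,p=ang("scene")
    if i%19==0:print(round(t,2),[(x[0],round(np.degrees(x[3])%360,2)) for x in o])
cv2.imwrite("pics/end.png",cv2.resize(p["image"][120:300,220:460,::-1],(800,600),interpolation=cv2.INTER_CUBIC))
E
```

```text
26.23 [('o', np.float64(19.9)), ('g', np.float64(22.77))]
27.18 [('o', np.float64(20.47)), ('g', np.float64(22.77))]
```

View pics/end.png

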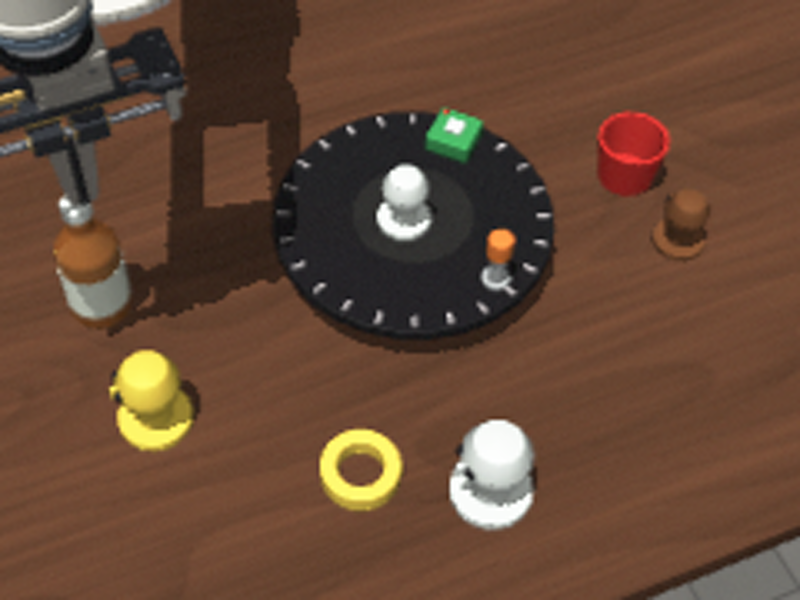

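The platter is at rest. The small white head stands in its middle at crop (404,205), and the cup, tape and bottle have not moved. The gripper is well clear, with its tips about 65 mm above the bottle's top.

```bash
python3 -c "
from station import workorder
print(workorder.sign_off())"
```

```text
the job is handed in; nothing more can be done
None
```

The job is handed in; the sign-off gave no verdict. I pushed the post to about 1.5 rad/s (one turn in about 4.2 s) and kept the gripper over the module for about 7 s of coasting, at most about 12 mm off by camera estimate. The platter then came to rest with the head upright, and the module, cup, tape and bottle were not touched.

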